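# Shear the top flywheel off the stack into its nest and latch it

## Task

Slide the top flywheel sideways off the stack and along the steel bed, without lifting it, until it is fully home against both faces of the V stop, and keep pressing it home gently (10 to 15 N, never more than 20 N) for half a second. Then swing the brass toggle fully closed behind it, again gently, and let go. The two flywheels underneath must stay where they are, and leave everything else on the counter alone.

Things in the scene. Friction and masses are not known exactly. Their poses are not given: they have to be found in the camera images.
- flywheel: the top flywheel of a stack of three equal flat nickel discs: 64 mm diameter, 12 mm thick, about 250 g; origin at the centre of its underside, z up. Its underside starts 36 mm above the counter.
- wheel_mid: the flywheel under it, same size; origin at the centre of its underside (24 mm above the counter). Must stay.
- wheel_low: the lowest flywheel of the stack, same size, resting on the jig's base plate, whose top is 12 mm above the counter. Must stay.
- jig: fixed steel loading jig; origin on the counter, its x axis is the push direction. Base plate: x -115 to 150 mm, y -73 to 117, 12 mm thick. The stack stands on it at x = -44, y = 0. Bed: flat block, x -4 to 116, y -38 to 38, top 34.5 mm above the counter, 1.5 mm below the top flywheel's underside; 8 mm gap between stack and bed. Free space behind and beside the stack.
- nest (a point): nominal place of the underside's centre of a flywheel at home: on the bed's top, x = 48, y = 0 mm of the jig, with its axes. Two upright blocks (14 mm tall, 8 mm thick, faces 26 mm long) form a V open to the jig's -x; a flywheel at home touches both, 35 degrees either side of +x. The V is clamped rigidly anywhere within 14 mm of nominal along x, not measured: find it by feel.
- latch_pivot (a point): the vertical hinge axis of the brass toggle, at x = -4, y = 62 mm of the jig, 43.5 mm above the counter, with the jig's axes
- toggle (a joint): angle of the brass toggle, rad, growing anticlockwise from above. At angle a its arm points from the pivot in direction 2.618 + a from the jig's +x. Starts open (0 to 0.5); closed on a rigid stop at 2.094: the arm then points to the jig's -y, 1.5 to 29.5 mm behind the rim of a flywheel at home. Stiff hinge (0.08 N m, about 2 N at the pin): stays where left.
- toggle_pin (a point): middle of the toggle's upright brass pin, by which it is swung: 10 mm diameter, 45 mm from the pivot, from 43 to 81 mm above the counter, with a 12.4 mm ball on its end (top at 90 mm); this point is 61.5 mm up. The arm is a 9 mm round bar, 70 mm long, 39 to 48 mm above the counter, and passes over the two flywheels left in the stack.
- sedan: bystander: cream tin sedan body, 132 x 55 mm, 60 mm tall; origin at the centre of its underside
- frog: bystander: green enamel tin frog, 54 mm across, 42 mm tall; origin at the centre of its underside
- screwdriver: bystander: screwdriver with a walnut handle, 190 mm long, lying beside the jig
- rivet_jar: bystander: glass jar with a steel cap, 52 mm diameter, 65 mm tall; origin at the centre of its underside
- bezel: bystander: brass ring, 44 mm diameter, 8 mm thick, lying flat
- wind_key: bystander: small steel winding key lying flat, 48 mm long

How it is judged:
On the way, in this order (a step that is already met when the one before it is completed fails the run):
1. the top flywheel is home in the V and pressed against it, the toggle still open (x of flywheel in the frame of nest between -0.016 and 0.016 m and y of flywheel in the frame of nest between -0.0025 and 0.0025 m and contact force between flywheel and jig above 9 N and value of joint toggle below 1 rad), for 0.4 s.
2. the toggle is closed behind the flywheel (value of joint toggle above 2 rad), for 0.2 s.
At the end, for the whole second after the job is handed in: the flywheel lies flat on the bed in the V, centred within 2.5 mm across the jig and within 16 mm of the nominal home place along it, the toggle is closed to within 0.09 rad of its stop, the other two flywheels are within 5 mm of where they stood, and all is at rest and released (x of flywheel in the frame of nest between -0.016 and 0.016 m and y of flywheel in the frame of nest between -0.0025 and 0.0025 m and z of flywheel in the frame of nest below 0.0015 m and value of joint toggle above 2 rad and distance of each of wheel_mid, wheel_low from where it was at the start of the episode below 0.005 m and linear speed of flywheel below 0.01 m/s); the robot touches nothing.
It fails at once if the flywheel is lifted more than 6 mm above its starting height (height (world z) of flywheel above 0.042 m).
It fails at once if the fingers press the flywheel with more than 22 N (contact force between the fingers and flywheel above 22 N).
It fails at once if the fingers press the toggle or the jig with more than 35 N (contact force between the fingers and jig above 35 N).
It fails at once if a lower flywheel is shifted by more than 5 mm (distance of any of wheel_mid, wheel_low from where it was at the start of the episode above 0.005 m).
It fails at once if a bystander is moved by more than 15 mm (distance of any of sedan, frog, screwdriver, rivet_jar, bezel, wind_key from where it was at the start of the episode above 0.015 m).
It also fails if it takes over 64 s, if anything falls off the work surface, if the arm or the gripper's body presses on something with over 40 N, if the wrist force passes 120 N, or if a joint passes its speed limit or range.

## Robot

A 6-joint arm with a two-finger parallel gripper is mounted at the origin on the work surface. World frame = base frame: x ahead of the robot, y to its left, z up, the work surface at z = 0. Lengths are in m, angles in rad, forces in N, time in s.
With the tool pointing down it reaches from about 0.375 to 0.9 m from the base axis. Payload 3.1 kg.
Tool frame: the origin (TCP) lies at the centre of the arm's flange, where the gripper is bolted on; the fingertips stand 182 mm ahead of it and the grasp point (between the pads) lies 164 mm ahead of it; z points along the fingers, y is the line along which they close (so a half turn about z gives the same grasp; the last joint's range is limited). The gripper opens to 87 mm and grips with 3 to 60 N. Pads are 19 mm wide; open, the fingers measure 117 mm over their backs; the gripper's body (75 mm by 190 mm) begins 51 mm behind the grasp point.
Start: joints at [1.095, 0.527, 1.433, -0, 1.181, -0.178], TCP at [0.183, 0.598, 0.405] pointing down, gripper open.
Joint ranges: [-3.08, 3.08], [-0.75, 2.2], [0.22, 2.44], [-1.43, 4.57], [0, 2.65], [-2.85, 2.85]. Speed limits (rad/s): [2.79, 2.79, 3.14, 3.14, 3.14, 3.14].

## Interface

Orientations are given as a unit quaternion [x, y, z, w].
In Python, from rig import * gives the robot as it stands.
- The arm moves only by the tool move_arm, never from a script. Its argument "commands" is a list that holds one entry, the list of rows, each a list of 6 numbers: the shift along the tool's x, y, z in units of 40 mm (1.0 is 40 mm), then the turn, a rotation vector about the tool's x, y, z in rad. A call has 1 to 12 rows; each row is the pose to reach, as a shift and turn from the pose commanded when the call began, along the tool's axes at that moment; what a row does not reach only later rows make up. A row lasts 1/8 s, in which the tool goes at most 62.5 mm and 10.7 degrees, less where a joint would pass 70% of its speed; a pose out of reach is approached as far as the arm can. A call with a gripper value outside its range is refused whole. "claw" is the closure, from -1 (fully open) to 1 (shut), so that 0 is half open, set as the call begins (left out, the last holds). The fingers move at their own pace and stop on an object; "squeeze" is the grip in N (left out, the last holds). Time passes only in rows, so rows that repeat a pose let the fingers close. It gives the time, the measured TCP pose, the force, the opening and the grip force at its end, in the units of the state.
- get_obs(): the state, without advancing time (a new reading comes with each control period).
- camera(name): name is "scene" or "top"; returns a dict with "pixels" (400x640x3 uint8, blue, green, red), "range_z" (400x640 float32, m along the optical axis (not along the pixel's ray), 0 where there is no reading), "camera_matrix" (3x3 intrinsics, pixels), "D" ([k1, k2, p1, p2, k3] as OpenCV has them; the pictures are not rectified), "extrinsics" (4x4, takes a point from world to camera coordinates). Camera axes: x right, y up, looking along -z (the intrinsics and any distortion apply to the point x, -y, -z); pixel columns grow to the right and rows downward; lengths in m; the calibration is good to about 2 mm. A picture is of the moment at which its call begins.
- hand_in(): hands the job in; it is judged then, once.
The state is a dict: "time": time; "q": joint angles; "joint_velocities": joint speeds; "joint_torque": joint torques, N m; "position": TCP position; "tool_rot": TCP orientation; "ft_force": force on the tool from outside, world axes, zero at the start; "moment": the same for the moment, N m; "grip_width": finger opening in m; "grip_force": force on a finger pad.
Only numpy, scipy, OpenCV 4.12 (cv2) and the standard library are available. Lean on these libraries where they do the work, as an engineer would, in place of code of your own. Each camera call takes 0.05 s, during which the arm holds its last target. There are 200 camera calls.

## Working session

There is one attempt and no reset: what is moved stays moved. The work goes in short steps, Python scripts to look and compute and a tool call to move; the robot and the scene stay as the last step left them, time stands still between calls to the robot, and variables do not carry over. Pictures are saved under pics/ and viewed, at most 10 in all, crops included, and the job is handed in when it is done.

Besides the shell and the picture viewer there is one more tool, called as a command line: name --argument value ..., lists and objects as JSON in quotes. move_arm: Moves the arm, as the interface text tells. Its arguments: {"type":"object","properties":{"commands":{"type":"array","items":{"type":"array","items":{"type":"array","items":{"type":"number"}}}},"claw":{"type":"number"},"squeeze":{"type":"number"}},"required":["commands"]}

```bash
mkdir -p pics; cat > h.py <<'E'
from rig import *
import numpy as np, cv2
def snap(n):
    c=camera(n); np.savez(f'{n}.npz',**{k:np.asarray(v) for k,v in c.items()}); return c
def ray(c,u,v):
    K,D,E=[np.array(c[k],float) for k in("camera_matrix","D","extrinsics")]
    p=cv2.undistortPoints(np.array([[[u,v]]],float),K,D)[0,0]
    d=np.array([p[0],-p[1],-1]); R,t=E[:3,:3],E[:3,3]
    return -R.T@t, R.T@d
def atz(c,u,v,z):
    o,d=ray(c,u,v); return o+d*(z-o[2])/d[2]
def atd(c,u,v):
    o,d=ray(c,u,v); return o+d*float(c["range_z"][int(round(v)),int(round(u))])
E
python3 - <<'E'
from h import *
for n in("top","scene"):
    c=snap(n); cv2.imwrite(f'pics/{n}0.png',c["pixels"]); print(n,ray(c,320,200))
o=get_obs(); print(o)
E
```

```text
top (array([0.37072747, 0.06759591, 1.24555322]), array([ 0.15205551,  0.01620751, -0.98831609]))
scene (array([1.14147808, 0.32048196, 0.64121261]), array([-0.67484274, -0.28412844, -0.68143477]))
{'time': 0.1, 'q': array([ 1.09547668e+00,  5.28366086e-01,  1.43376823e+00,  2.31615775e-06,
        1.18142858e+00, -1.78490846e-01]), 'joint_velocities': array([-0.00166211, -0.00260758, -0.00308068,  0.00018579, -0.00033201,
        0.00053147]), 'joint_torque': array([-7.67373658e-04, -4.40985882e+01, -1.77149284e+01,  6.34794636e-02,
        5.34035428e-02, -2.57586942e-05]), 'position': array([0.18262716, 0.59739732, 0.40387541]), 'tool_rot': array([ 1.47870514e-01,  9.89006239e-01, -9.32607059e-04, -3.17350558e-04]), 'ft_force': array([-1.05178261, -0.00220302, -0.67188625]), 'moment': array([-0.03030703,  0.01224259,  0.03996885]), 'grip_force': 0.0, 'grip_width': 0.08696146469768434}
```

View pics/top0.png

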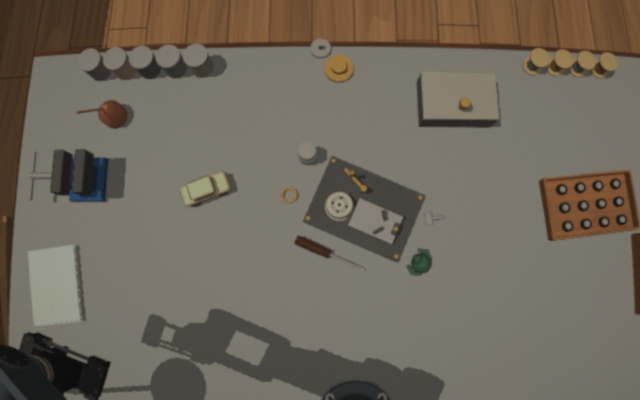

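View pics/scene0.png

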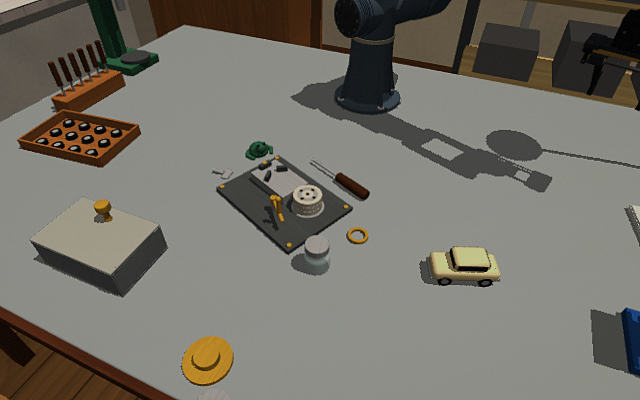

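The top view shows the jig as a dark plate with corners near (333,158), (421,198), (397,258) and (307,218). The stack is at (339,206) and the toggle at (357,180). I'll enlarge both views.

```bash
python3 - <<'E'
from h import *
c=np.load('top.npz'); s=np.load('scene.npz')
a=c["pixels"][145:270,280:450]; cv2.imwrite('pics/topc.png',cv2.resize(np.clip(a*1.6,0,255).astype('u1'),None,fx=4.5,fy=4.5,interpolation=2))
a=s["pixels"][135:255,205:365]; cv2.imwrite('pics/scc.png',cv2.resize(a,None,fx=5,fy=5,interpolation=2))
E
```

```text
(no output)
```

View pics/topc.png

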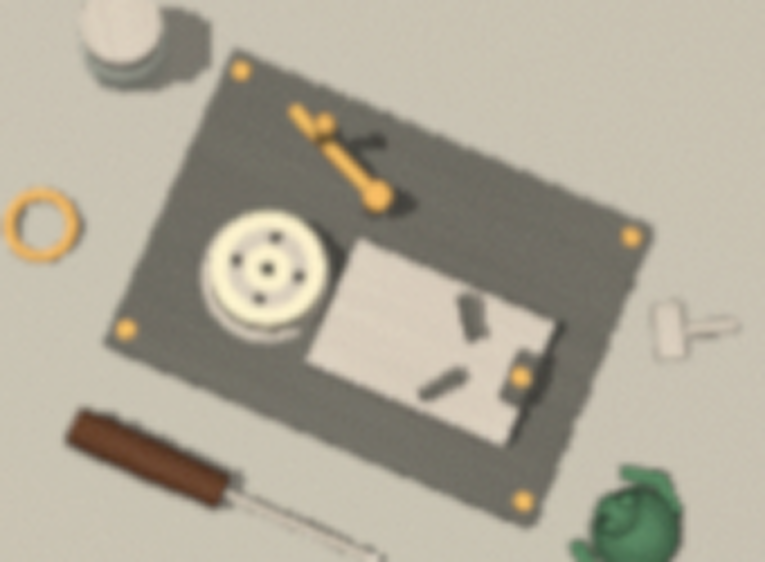

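View pics/scc.png

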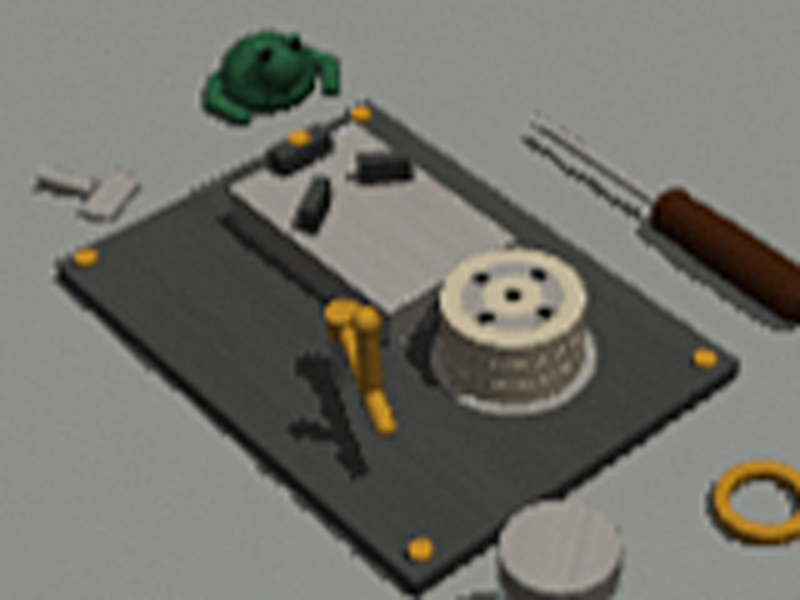

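```bash
python3 - <<'E'
from h import *
c=dict(np.load('top.npz')); s=dict(np.load('scene.npz'))
T=lambda p:((p[0]+.5)/4.5-.5+280,(p[1]+.5)/4.5-.5+145)
S=lambda p:((p[0]+.5)/5-.5+205,(p[1]+.5)/5-.5+135)
J=np.array([[-115,117],[150,117],[150,-73],[-115,-73],[-4,38],[116,38],[116,-38],[-4,-38]])/1e3
zs=[.012]*4+[.0345]*4
Tp=[(235,50),(653,228),(530,525),(107,343),(358,238),(558,322),(508,444),(305,361)]
Sp=[(415,583),(60,265),(368,103),(738,362),(393,315),(230,187),(352,122)]
def fit(W,J):
    W=W[:,:2];a=W-W.mean(0);b=J-J.mean(0)
    th=np.arctan2((b[:,0]*a[:,1]-b[:,1]*a[:,0]).sum(),(a*b).sum())
    R=np.array([[np.cos(th),-np.sin(th)],[np.sin(th),np.cos(th)]]);t=W.mean(0)-R@J.mean(0)
    return th,R,t,np.abs(W-(J@R.T+t)).max(0)
for n,cam,M,P in(("top",c,T,Tp),("scene",s,S,Sp)):
    W=np.array([atz(cam,*M(p),z) for p,z in zip(P,zs)])
    th,R,t,r=fit(W,J[:len(W)]);print(n,th,t,r)
    pts={"top":{"wheel":((268,268),.048),"ball":((322,124),.088),"pivot":((377,194),.06),"Va":((473,317),.0485),"Vb":((443,384),.0485),"jar":((122,28),.065),"frog":((637,528),.03),'VaL':((460,295),.0485),'VbL':((423,397),.0485)},
         "scene":{"wheel":((514,295),.048),"ball":((367,316),.086),"pivot":((341,312),.06),"Va":((315,200),.0485),"Vb":((385,160),.0485)}}[n]
    for k,(p,z) in pts.items():
        w=atz(cam,*M(p),z); d=atd(cam,*M(p)); print(k,w[:2].round(4),'jig',(R.T@(w[:2]-t)).round(4),'depth',d.round(4))
E
```

```text
top -1.9781522880040703 [ 0.52697095 -0.00181926] [0.00210331 0.00232338]
wheel [0.5444 0.0392] jig [-0.0446 -0.0002] depth [0.5447 0.0392 0.0462]
ball [0.6177 0.0105] jig [-0.0473  0.0785] depth [0.6178 0.0105 0.0875]
pivot [ 0.5841 -0.0211] jig [-0.005   0.0601] depth [ 0.5855 -0.0216  0.0526]
Va [ 0.5168 -0.0746] jig [0.0709 0.0195] depth [ 0.5167 -0.0745  0.0494]
Vb [ 0.4795 -0.0574] jig [ 0.0698 -0.0215] depth [ 0.4795 -0.0574  0.0488]
jar [0.6775 0.1207] jig [-0.1721  0.0897] depth [0.6772 0.1206 0.0661]
frog [ 0.4001 -0.1673] jig [ 0.2022 -0.0509] depth [0.3707 0.0676 1.2456]
VaL [ 0.5292 -0.0676] jig [0.0595 0.0281] depth [ 0.5292 -0.0676  0.0481]
VbL [ 0.4723 -0.0462] jig [ 0.0624 -0.0326] depth [ 0.4718 -0.0456  0.0547]
scene -1.9799820490057807 [0.53033808 0.00053793] [0.00250566 0.00309597]
wheel [0.5463 0.04  ] jig [-0.0425 -0.001 ] depth [0.546  0.0398 0.0477]
ball [0.6198 0.0091] jig [-0.0434  0.0787] depth [0.6215 0.0101 0.0878]
pivot [ 0.5976 -0.0167] jig [-0.011   0.0686] depth [ 0.588  -0.0227  0.0496]
Va [ 0.5246 -0.0704] jig [0.0673 0.0229] depth [ 0.526  -0.0695  0.0498]
Vb [ 0.4853 -0.0546] jig [ 0.0686 -0.0194] depth [ 0.4824 -0.0563  0.0459]
```

move_arm --commands '[[[-12.92,-9.3,2.6,0,0,1.682],[-12.92,-9.3,2.6,0,0,1.682],[-12.92,-9.3,2.6,0,0,1.682],[-12.92,-9.3,2.6,0,0,1.682],[-12.92,-9.3,2.6,0,0,1.682],[-12.92,-9.3,2.6,0,0,1.682],[-12.92,-9.3,2.6,0,0,1.682],[-12.92,-9.3,2.6,0,0,1.682],[-12.92,-9.3,2.6,0,0,1.682],[-12.92,-9.3,2.6,0,0,1.682],[-12.92,-9.3,2.6,0,0,1.682],[-12.92,-9.3,2.6,0,0,1.682]]]' --claw 0.31 --squeeze 20

```text
time: 1.6
position: [0.5684, 0.0899, 0.3001]
tool_rot: [0.836, 0.548, -0.0, -0.001]
ft_force: [0.5, 0.4, 0.6]
grip_width: 0.0302
grip_force: 0.0
```

move_arm --commands '[[[0,-0.03,0.8,0,0,0],[0,-0.03,1.5,0,0,0],[0,-0.03,1.95,0,0,0],[0,-0.03,1.95,0,0,0],[0,-0.03,1.95,0,0,0]]]'

```text
time: 2.22
position: [0.5672, 0.0919, 0.2236]
tool_rot: [0.835, 0.55, 0.001, 0.0]
ft_force: [-0.3, 0.2, 0.5]
grip_width: 0.0302
grip_force: 0.0
```

```bash
python3 - <<'E'
from h import *
print(get_obs()['position'],get_obs()['ft_force'])
s=snap('scene');cv2.imwrite('pics/s2.png',cv2.resize(s["pixels"][115:235,240:400],None,fx=5,fy=5,interpolation=2))
E
```

```text
[0.56720008 0.09187943 0.22355986] [-0.28317026  0.23482078  0.52466947]
```

View pics/s2.png

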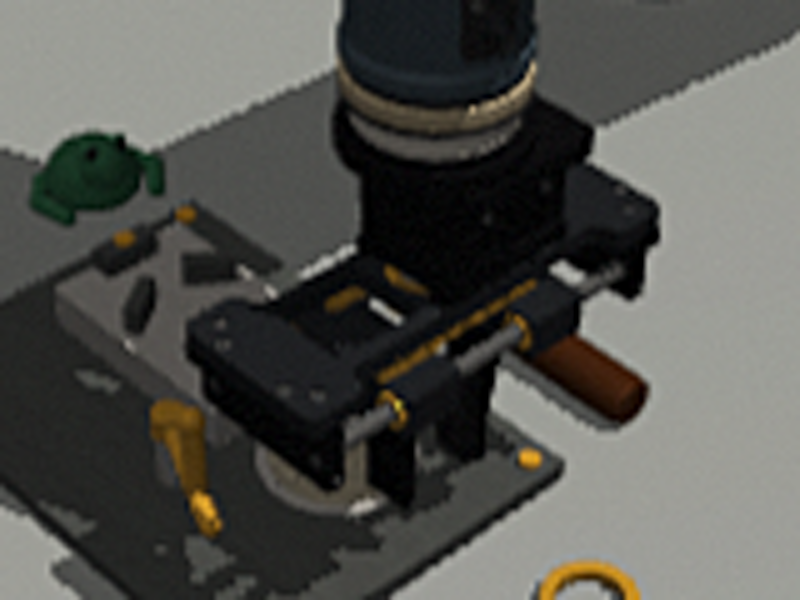

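move_arm --commands '[[[0,0,0.04,0,0,0],[-0.1,0,0.04,0,0,0],[-0.2,0,0.04,0,0,0],[-0.28,0,0.04,0,0,0],[-0.35,0,0.04,0,0,0],[-0.42,0,0.04,0,0,0],[-0.48,0,0.04,0,0,0],[-0.54,0,0.04,0,0,0],[-0.6,0,0.04,0,0,0],[-0.66,0,0.04,0,0,0]]]'

```text
time: 3.52
position: [0.5565, 0.067, 0.2211]
tool_rot: [0.836, 0.549, 0.0, -0.0]
ft_force: [1.4, 0.8, -0.2]
grip_width: 0.0302
grip_force: 0.6
```

```bash
cat >> h.py <<'E'
def st(wheel=True):
    o=get_obs();R=np.array([[-.397,.918],[-.918,-.397]]);p=o['position'][:2]-[.528,-.001]
    print(o['time'],'jig xy',(p@R).round(4),'z',o['position'][2].round(4),'Fjig',(np.array(o['ft_force'])[:2]@R).round(2),o['ft_force'][2].round(2),o['grip_width'])
E
python3 -c "from h import *;st()"
```

```text
3.525 jig xy [-0.0737 -0.0008] z 0.2211 Fjig [-1.25  0.93] -0.22 0.03023661762718719
```

move_arm --commands '[[[-0.1,0,0,0,0,0],[-0.2,0,0,0,0,0],[-0.3,0,0,0,0,0],[-0.4,0,0,0,0,0],[-0.52,0,0,0,0,0],[-0.64,0,0,0,0,0],[-0.76,0,0,0,0,0],[-0.88,0,0,0,0,0],[-1.0,0,0,0,0,0],[-1.12,0,0,0,0,0],[-1.24,0,0,0,0,0],[-1.35,0,0,0,0,0]]]'

```text
time: 5.03
position: [0.5349, 0.0171, 0.221]
tool_rot: [0.836, 0.549, -0.0, -0.0]
ft_force: [0.5, 1.5, -0.7]
grip_width: 0.03
grip_force: 0.6
```

```bash
python3 - <<'E'
from h import *
st()
s=snap('scene');cv2.imwrite('pics/s3.png',cv2.resize(s["pixels"][115:235,240:400],None,fx=5,fy=5,interpolation=2))
E
```

```text
5.025 jig xy [-0.0194 -0.0009] z 0.221 Fjig [-1.53 -0.13] -0.73 0.030049617144732154
```

View pics/s3.png

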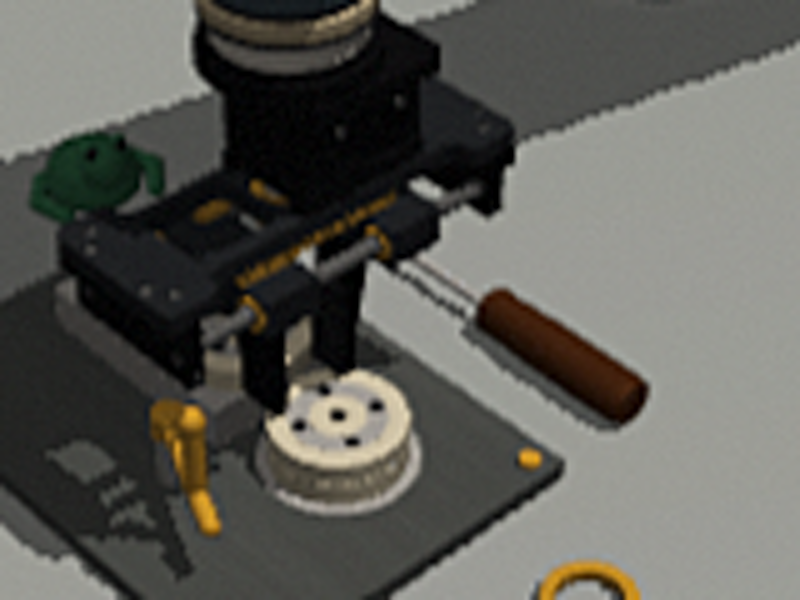

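The flywheel is moving along the bed ahead of the fingers, and the lower two are still at about (340,440). I'll feel for the V now.

move_arm --commands '[[[-0.08,0,0,0,0,0],[-0.16,0,0,0,0,0],[-0.24,0,0,0,0,0],[-0.3,0,0,0,0,0],[-0.34,0,0,0,0,0],[-0.36,0,0,0,0,0],[-0.38,0,0,0,0,0]]]'

```text
time: 5.95
position: [0.5291, 0.0035, 0.2212]
tool_rot: [0.836, 0.549, 0.0, -0.0]
ft_force: [0.5, -0.1, -0.3]
grip_width: 0.0304
grip_force: 0.5
```

```bash
python3 -c "from h import *;st()"
```

```text
5.95 jig xy [-0.0046 -0.0008] z 0.2212 Fjig [-0.14  0.53] -0.28 0.03036807804376053
```

move_arm --commands '[[[-0.02,0,0,0,0,0],[-0.04,0,0,0,0,0],[-0.06,0,0,0,0,0],[-0.08,0,0,0,0,0],[-0.08,0,0,0,0,0]]]'

```text
time: 6.58
position: [0.5278, 0.0005, 0.2212]
tool_rot: [0.836, 0.549, -0.0, 0.0]
ft_force: [0.6, 0.5, 0.6]
grip_width: 0.0296
grip_force: 0.4
```

move_arm --commands '[[[-0.02,0,0,0,0,0],[-0.04,0,0,0,0,0],[-0.04,0,0,0,0,0]]]'

```text
time: 6.95
position: [0.5272, -0.001, 0.2212]
tool_rot: [0.836, 0.549, -0.0, 0.0]
ft_force: [-0.0, 0.8, -0.8]
grip_width: 0.03
grip_force: 0.4
```

move_arm --commands '[[[-0.015,0,0,0,0,0],[-0.03,0,0,0,0,0],[-0.03,0,0,0,0,0]]]'

```text
time: 7.32
position: [0.5269, -0.0019, 0.2212]
tool_rot: [0.836, 0.549, 0.0, 0.0]
ft_force: [1.6, 1.7, -0.6]
grip_width: 0.0301
grip_force: 1.2
```

move_arm --commands '[[[-0.015,0,0,0,0,0],[-0.03,0,0,0,0,0],[-0.03,0,0,0,0,0]]]'

```text
time: 7.7
position: [0.527, -0.0027, 0.2213]
tool_rot: [0.836, 0.549, 0.001, 0.0]
ft_force: [2.4, 5.3, -0.9]
grip_width: 0.0298
grip_force: 2.6
```

move_arm --commands '[[[-0.015,0,0,0,0,0],[-0.03,0,0,0,0,0],[-0.03,0,0,0,0,0]]]'

```text
time: 8.07
position: [0.5268, -0.0032, 0.2214]
tool_rot: [0.836, 0.548, 0.002, 0.0]
ft_force: [3.5, 9.4, -1.1]
grip_width: 0.03
grip_force: 4.2
```

move_arm --commands '[[[-0.01,0,0,0,0,0],[-0.02,0,0,0,0,0],[-0.02,0,0,0,0,0],[-0.02,0,0,0,0,0],[-0.02,0,0,0,0,0],[-0.02,0,0,0,0,0],[-0.02,0,0,0,0,0],[-0.02,0,0,0,0,0]]]'

```text
time: 9.07
position: [0.5266, -0.0035, 0.2215]
tool_rot: [0.836, 0.548, 0.002, 0.0]
ft_force: [4.9, 11.4, -1.7]
grip_width: 0.0302
grip_force: 5.3
```

```bash
python3 -c "from h import *;st()"
```

```text
9.075 jig xy [ 0.0028 -0.0003] z 0.2215 Fjig [-12.41  -0.02] -1.7 0.03023279078964282
```

move_arm --commands '[[[0,0,0,0,0,0],[0.15,0,0,0,0,0],[0.3,0,0,0,0,0],[0.6,0,-0.3,0,0,0],[0.6,0,-1.3,0,0,0],[0.6,0,-2.3,0,0,0],[0.6,0,-2.6,0,0,0],[0.6,0,-2.6,0,0,0]]]'

```text
time: 10.07
position: [0.535, 0.0173, 0.3261]
tool_rot: [0.836, 0.549, 0.001, 0.001]
ft_force: [-0.2, -0.2, 0.1]
grip_width: 0.0303
grip_force: 0.0
```

```bash
python3 - <<'E'
from h import *
st(); o=get_obs(); print(o['q'],o['position'],o['tool_rot'])
s=snap('scene');cv2.imwrite('pics/s4.png',cv2.resize(s["pixels"][115:235,240:400],None,fx=5,fy=5,interpolation=2))
E
```

```text
10.075 jig xy [-0.0196 -0.0008] z 0.3261 Fjig [ 0.22 -0.07] 0.06 0.03031978206627736
[-1.76493899e-01  5.18426727e-01  1.73464310e+00 -1.62296541e-04
  8.86497248e-01  2.31342848e-01] [0.53503108 0.01731322 0.32612721] [8.35622203e-01 5.49303654e-01 6.92257427e-04 7.41946150e-04]
```

View pics/s4.png

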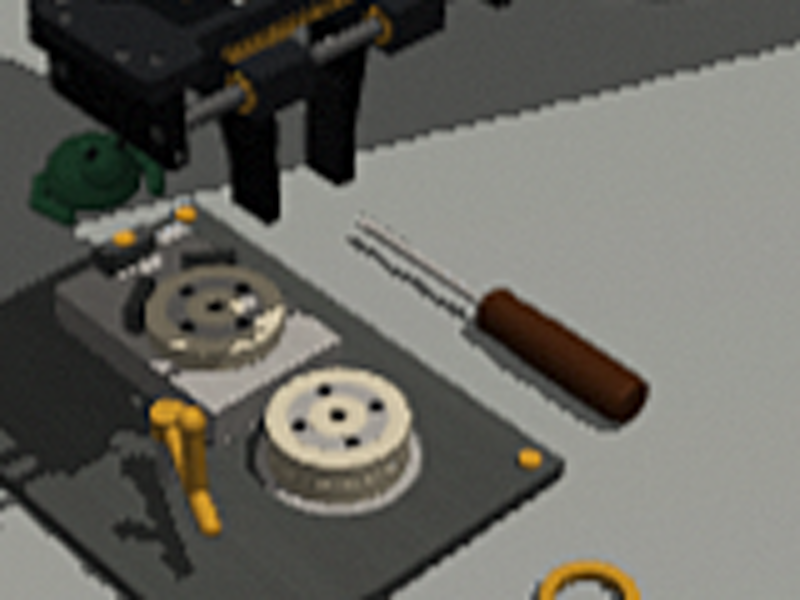

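move_arm --commands '[[[0.66,2.0,0,0,0,-1.047],[0.66,2.0,0,0,0,-1.047],[0.66,2.0,0,0,0,-1.047],[0.66,2.0,0,0,0,-1.047],[0.66,2.0,0,0,0,-1.047],[0.66,2.0,0,0,0,-1.047],[0.66,2.0,0,0,0,-1.047],[0.66,2.0,0,0,0,-1.047]]]' --claw 0.08

```text
time: 11.12
position: [0.6186, 0.0096, 0.324]
tool_rot: [0.45, 0.893, -0.0, -0.001]
ft_force: [-0.3, 0.5, 0.1]
grip_width: 0.0402
grip_force: 0.0
```

```bash
python3 - <<'E'
from h import *
st(); o=get_obs(); print(o['position'],o['tool_rot'])
s=snap('scene');cv2.imwrite('pics/s5.png',cv2.resize(s["pixels"][115:235,240:400],None,fx=5,fy=5,interpolation=2))
E
```

```text
11.125 jig xy [-0.0457  0.079 ] z 0.324 Fjig [-0.36 -0.53] 0.13 0.0401559307419312
[0.61864769 0.00960415 0.32398276] [ 4.49968032e-01  8.93043966e-01 -3.43116127e-04 -1.06170236e-03]
```

View pics/s5.png

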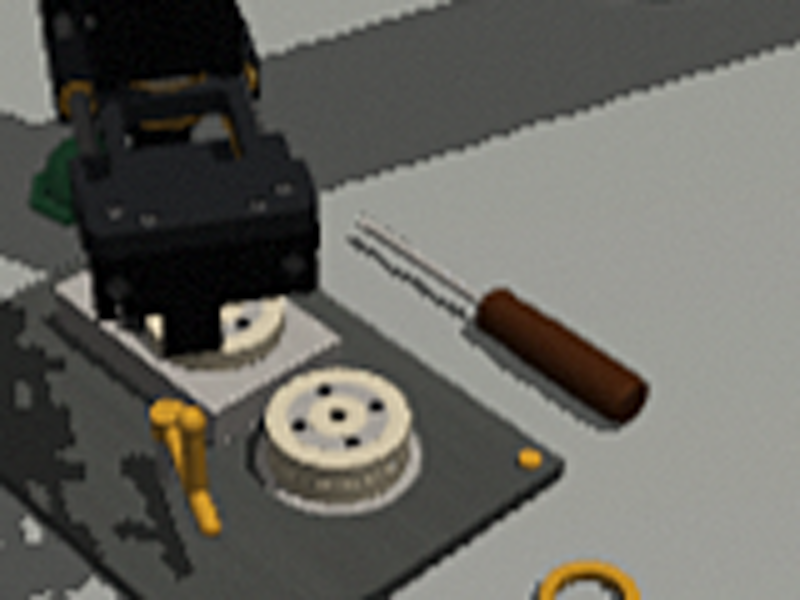

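move_arm --commands '[[[0,0,0.8,0,0,0],[0,0,1.3,0,0,0],[0,0,1.7,0,0,0],[0,0,2.0,0,0,0],[0,0,2.2,0,0,0],[0,0,2.2,0,0,0]]]'

```text
time: 11.92
position: [0.6188, 0.0096, 0.2368]
tool_rot: [0.449, 0.893, -0.0, -0.0]
ft_force: [0.3, 0.4, -0.2]
grip_width: 0.0398
grip_force: 0.0
```

move_arm --commands '[[[0,0,0,0,0,0],[0,0,0,0,0,0],[0,0,0,0,0,0],[0,0,0,0,0,0],[0,0,0,0,0,0],[0,0,0,0,0,0]]]' --claw 1 --squeeze 8

```text
time: 12.68
position: [0.6196, 0.0099, 0.2375]
tool_rot: [0.449, 0.893, 0.001, 0.001]
ft_force: [2.7, 3.2, 0.4]
grip_width: 0.0097
grip_force: 8.0
```

```bash
python3 -c "from h import *;st()"
```

```text
12.675 jig xy [-0.0464  0.0797] z 0.2375 Fjig [-4.02  1.16] 0.39 0.009726234831917868
```

```bash
python3 - <<'E'
import numpy as np
th=np.radians(np.array([157.3,160,164,169,175,181,187,193,199,205,211,217,222,228,234,240,246,251,256,261,265,268,270,272,274,276]))
p=np.c_[-4.8+45*np.cos(th),62.3+45*np.sin(th)]
def rows(a,p0): d=a-p0; return np.c_[d@[-.5,-.866],d@[-.866,.5]]/40
print(rows(p[1:12],np.array([-45.6,79])).round(2).tolist())
print(rows(p[12:],p[11]).round(2).tolist())
E
```

```text
[[0.05, 0.02], [0.12, -0.0], [0.22, -0.03], [0.33, -0.07], [0.43, -0.13], [0.53, -0.19], [0.62, -0.27], [0.7, -0.35], [0.77, -0.45], [0.84, -0.55], [0.89, -0.65]]
[[0.03, -0.09], [0.06, -0.21], [0.08, -0.32], [0.09, -0.44], [0.08, -0.56], [0.07, -0.65], [0.05, -0.75], [0.01, -0.84], [-0.02, -0.91], [-0.04, -0.97], [-0.06, -1.0], [-0.08, -1.04], [-0.1, -1.07], [-0.13, -1.1]]
```

move_arm --commands '[[[0.05,0.02,0,0,0,0],[0.12,0,0,0,0,0],[0.22,-0.03,0,0,0,0],[0.33,-0.07,0,0,0,0],[0.43,-0.13,0,0,0,0],[0.53,-0.19,0,0,0,0],[0.62,-0.27,0,0,0,0],[0.7,-0.35,0,0,0,0],[0.77,-0.45,0,0,0,0],[0.84,-0.55,0,0,0,0],[0.89,-0.65,0,0,0,0]]]'

```text
time: 14.05
position: [0.5755, 0.0248, 0.2373]
tool_rot: [0.449, 0.893, 0.001, -0.002]
ft_force: [1.8, 6.5, 2.9]
grip_width: 0.0096
grip_force: 8.0
```

```bash
python3 -c "from h import *;st()"
```

```text
14.05 jig xy [-0.0426  0.0334] z 0.2373 Fjig [-6.63 -0.94] 2.94 0.009602052502395902
```

move_arm --commands '[[[0.05,-0.08,0,0,0,0],[0.1,-0.19,0,0,0,0],[0.12,-0.3,0,0,0,0],[0.13,-0.42,0,0,0,0],[0.12,-0.54,0,0,0,0],[0.11,-0.63,0,0,0,0],[0.09,-0.73,0,0,0,0],[0.05,-0.82,0,0,0,0],[0.02,-0.89,0,0,0,0],[0,-0.94,0,0,0,0]]]'

```text
time: 15.3
position: [0.5467, -0.0002, 0.2371]
tool_rot: [0.449, 0.893, -0.0, 0.0]
ft_force: [0.0, 3.5, 3.0]
grip_width: 0.0094
grip_force: 8.0
```

```bash
python3 -c "from h import *;st()"
```

```text
15.3 jig xy [-0.0082  0.0168] z 0.2371 Fjig [-3.2  -1.38] 3.0 0.009412754342799706
```

move_arm --commands '[[[-0.013,-0.022,0,0,0,0],[-0.025,-0.043,0,0,0,0],[-0.025,-0.043,0,0,0,0]]]'

```text
time: 15.68
position: [0.546, -0.0018, 0.2372]
tool_rot: [0.449, 0.893, -0.0, 0.0]
ft_force: [0.8, 2.6, 2.7]
grip_width: 0.0095
grip_force: 8.0
```

move_arm --commands '[[[-0.013,-0.022,0,0,0,0],[-0.025,-0.043,0,0,0,0],[-0.025,-0.043,0,0,0,0]]]'

```text
time: 16.05
position: [0.5454, -0.0029, 0.2371]
tool_rot: [0.45, 0.893, 0.001, 0.0]
ft_force: [1.3, 6.9, 3.0]
grip_width: 0.0096
grip_force: 8.0
```

```bash
python3 -c "from h import *;st()"
```

```text
16.05 jig xy [-0.0052  0.0167] z 0.2371 Fjig [-6.89 -1.54] 2.95 0.009555337586169433
```

move_arm --commands '[[[-0.013,-0.022,0,0,0,0],[-0.02,-0.035,0,0,0,0],[-0.02,-0.035,0,0,0,0],[-0.02,-0.035,0,0,0,0]]]'

```text
time: 16.55
position: [0.5451, -0.0033, 0.2371]
tool_rot: [0.45, 0.893, 0.002, 0.001]
ft_force: [4.3, 11.1, 1.9]
grip_width: 0.0094
grip_force: 8.0
```

```bash
python3 -c "from h import *;st()"
```

```text
16.55 jig xy [-0.0046  0.0166] z 0.2371 Fjig [-11.88  -0.4 ] 1.87 0.00935536954326479
```

move_arm --commands '[[[0.025,0.043,0,0,0,0],[0.03,0.05,0,0,0,0]]]'

```text
time: 16.8
position: [0.5455, -0.0025, 0.2371]
tool_rot: [0.449, 0.893, 0.0, 0.0]
ft_force: [0.8, 4.0, 3.1]
grip_width: 0.0098
grip_force: 8.0
```

move_arm --commands '[[[0,0,0,0,0,0],[0,0,0,0,0,0],[0,0,0,0,0,0],[0,0,0,0,0,0],[0,0,-0.5,0,0,0],[0,0,-1.5,0,0,0],[0,0,-3,0,0,0],[0,0,-4,0,0,0],[2,3,-4.5,0,0,0],[3,4,-4.5,0,0,0],[3,4,-4.5,0,0,0],[3,4,-4.5,0,0,0]]]' --claw 0.2

```text
time: 18.3
position: [0.6023, 0.1925, 0.4174]
tool_rot: [0.447, 0.894, 0.001, 0.0]
ft_force: [-0.4, -0.1, -0.1]
grip_width: 0.0346
grip_force: 0.0
```

```bash
python3 - <<'E'
from h import *
st(); s=snap('top'); cv2.imwrite('pics/t6.png',cv2.resize(np.clip(s["pixels"][145:270,280:450]*1.6,0,255).astype('u1'),None,fx=4.5,fy=4.5,interpolation=2))
s=snap('scene');cv2.imwrite('pics/s6.png',cv2.resize(s["pixels"][115:235,240:400],None,fx=5,fy=5,interpolation=2))
E
```

```text
18.3 jig xy [-0.2071 -0.0086] z 0.4174 Fjig [ 0.27 -0.37] -0.14 0.034556591328492745
```

View pics/s6.png

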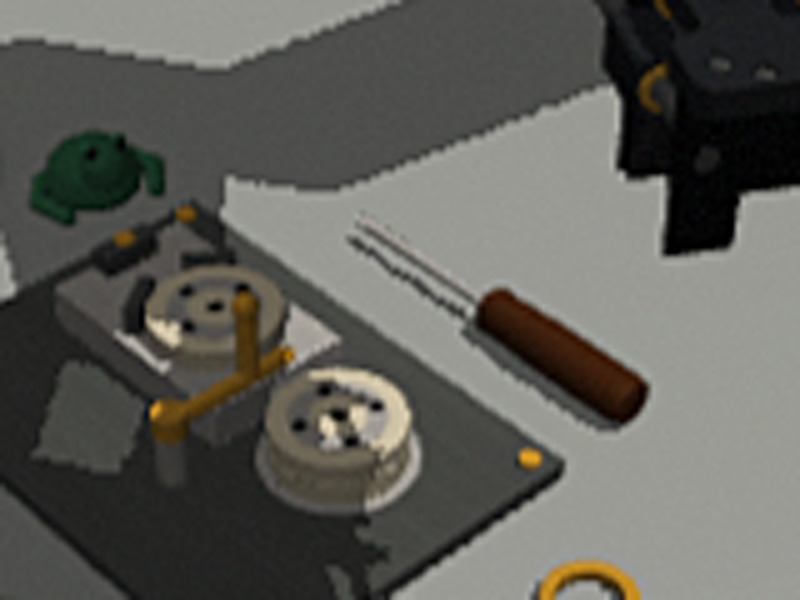

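The arm lies closed behind the flywheel, with its pin at (245,300). The flywheel is still in the V at (215,310), and the stack and bystanders haven't moved.

```bash
python3 - <<'E'
from h import *
s=dict(np.load('scene.npz'));S=lambda p:((p[0]+.5)/5-.5+240,(p[1]+.5)/5-.5+115)
R=np.array([[-.397,.918],[-.918,-.397]])
for n,p,z in(('ball',(245,299),.086),('tip',(288,354),.0435),('wheel',(214,307),.0465)): print(n,((atz(s,*S(p),z)[:2]-[.53,.0005])@R).round(4))
print(hand_in())
E
```

```text
ball [-0.0011  0.0156]
tip [-0.003  -0.0056]
wheel [ 0.0422 -0.    ]
the job is handed in; nothing more can be done
None
```

The job is handed in, with no verdict returned: the flywheel was pressed home in the V at about 12 N for over half a second, the toggle was closed onto its stop at about 12 N and released, and the last picture shows the lower flywheels and nearby bystanders unmoved.

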